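# Feel for the release notch of a finds drum

## Task

Open the round drum of small finds by its hidden release: with closed fingertips, feel lightly along the top of the metal rim until you find the one notch in it, then press the plate inside the notch all the way down, so that the lid rises and stays up, and move clear. Only fingertip touch is wanted: do not touch the lid or its knob, do not push hard on the drum, and leave everything else on the table where it is.

Things in the scene. Friction and masses are not known exactly. Their poses are not given: they have to be found in the camera images.
- drum: Round dry-storage drum for small finds, fixed to the table, 256 mm across, 100 mm tall. Origin: centre of its underside, z up. Its upper end is a flat rigid rim of bare metal: top face level, 100 mm above the origin, from 92 to 128 mm radius. The rim is too stiff to be turned by hand
- rim (a point): Centre of the drum at the height of the rim's top face. Somewhere round the full circle, unrelated to the drum's yaw, the rim has one notch, visible from above: cut away across its whole width (92 to 128 mm radius, so open inwards and outwards), 56 mm long at mid-width (44 at the inner, 68 at the outer edge). The release plate lies inside, 8 mm below the rim's top
- release (a joint): Travel of the release plate in m: 0 = up, as found; 0.008 = fully down. Bare grey steel, fills the notch from 93 to 127 mm radius; its top is 8 mm below the rim's top when up, 16 mm when fully down. Slides straight down, takes about 8 N, has no return spring and stays where it is left. Each mm of press raises the lid 2.5 mm
- lid: Clear round lid, 166 mm across, 6 mm thick, inside the rim, with a black knob 28 mm across, 22 mm tall on its middle. Origin: centre of its underside, 91 mm above the drum's origin when down, 111 mm when fully raised (its top then 17 mm, the knob's top 39 mm above the rim). Not to be touched
- longbone: dry brown long bone lying on the table, 155 mm long, 24 mm thick; origin under its middle, x along it. A bystander, stands within 0.28 m of the drum's axis; not to be moved
- vertebra: brown vertebra, about 65 x 62 x 24 mm; origin under its round body. A bystander, stands within 0.28 m of the drum's axis; not to be moved
- jar: closed jar, 56 mm across, 75 mm tall; origin at the centre of its foot. A bystander, stands within 0.28 m of the drum's axis; not to be moved
- brush: cleaning brush lying on the table, handle along its x axis; origin under its middle. A bystander, stands within 0.28 m of the drum's axis; not to be moved
- cup: small white cup, 64 mm across, 70 mm tall; origin at the centre of its foot. A bystander, stands within 0.28 m of the drum's axis; not to be moved
- sherd: flat terracotta pot sherd, about 70 x 45 x 9 mm; origin on its underside. A bystander, stands within 0.28 m of the drum's axis; not to be moved

How it is judged:
By the outcome, as a careful person would: the job done as asked, in the order asked, and still so for the second after the job is handed in, with the robot touching nothing.
It also fails if it takes over 72 s, if anything falls off the work surface, if the arm or the gripper's body presses on something with over 40 N, if the wrist force passes 120 N, or if a joint passes its speed limit or range.

## Robot

A 7-joint arm with a two-finger parallel gripper is mounted at the origin on the work surface. World frame = base frame: x ahead of the robot, y to its left, z up, the work surface at z = 0. Lengths are in m, angles in rad, forces in N, time in s.
With the tool pointing down it reaches from about 0.425 to 0.925 m from the base axis. Payload 6.8 kg.
Tool frame: the origin (TCP) lies on the centre line of the jaws, within the pads' length; the fingertips stand 17 mm ahead of it and the grasp point (between the pads) lies 2 mm behind it (nose_length is the distance from the TCP to the fingertips, in m); z points along the fingers, x is the direction in which the jaws open and shut, and the axes are right-handed (so a half turn about z gives the same grasp; the last joint's range is limited). The gripper opens to 85 mm and grips with 20 to 120 N. Pads are 22 mm wide; open, the fingers measure 114 mm over their backs; the gripper's body (76 mm by 85 mm) begins 54 mm behind the grasp point. The pads swing forward as they close: fully open they stand 13 mm farther back than shut.
Start: joints at [1.172, 0.477, 0.022, 1.555, -0.011, 1.109, -0.083], TCP at [0.194, -0.647, 0.248] pointing down, gripper open.
Joint ranges: [-2.96, 2.96], [-0.34, 2.1], [-1.41, 1.46], [0.24, 2.44], [-1.37, 4.51], [0.17, 1.92], [-2.96, 2.96]. Speed limits (rad/s): [2.39, 2.39, 3.14, 3.14, 3.14, 3.14, 3.14].

## Interface

Orientations are given as a unit quaternion [w, x, y, z].
In Python, from station import * gives the robot as it stands.
- The arm moves only by the tool send_rows, never from a script. Its argument "commands" is a list of rows, each an object with "translation": the shift along the tool's x, y, z in m, a list of three; "rot": the turn, a rotation vector about the tool's x, y, z in degrees, a list of three; "grip": the finger opening in m, from 0 to 0.0854. In form: [{"translation": [tx, ty, tz], "rot": [rx, ry, rz], "grip": grip}, ...]. A call has exactly 5 rows; each row shifts and turns the commanded pose from where the row before left it, along the tool's axes as they then stand; what a row does not reach is not made up. A row lasts 1/12 s, in which the tool goes at most 41.7 mm and 7.16 degrees, less where a joint would pass 70% of its speed; a pose out of reach is approached as far as the arm can. A call with a gripper value outside its range is refused whole. The fingers move at their own pace and stop on an object; "force" is the grip in N (left out, the last holds). Time passes only in rows, so rows that do not move let the fingers close, or fill a call up. It gives the time, the measured TCP pose, the force and the opening at its end, in the units of the state.
- get_obs(): the state, without advancing time (a new reading comes with each control period).
- read_camera(name): name is "side" or "top"; returns a dict with "pixels" (400x640x3 uint8, red, green, blue), "depth" (400x640 float32, m along the optical axis (not along the pixel's ray), 0 where there is no reading), "mtx" (3x3 intrinsics, pixels), "extrinsics" (4x4, takes a point from camera to world coordinates). Camera axes: x right, y up, looking along -z (the intrinsics and any distortion apply to the point x, -y, -z); pixel columns grow to the right and rows downward; lengths in m; the calibration is good to about 2 mm. A picture is of the moment at which its call begins.
- hand_in(): hands the job in, once; it reports no verdict.
The state is a dict: "t": time; "q": joint angles; "joint_vel": joint speeds; "joint_torque": joint torques, N m; "eef_pos": TCP position; "tool_rot": TCP orientation; "contact_force": force on the tool from outside, world axes, zero at the start; "torque": the same for the moment, N m; "gripper_width": opening from 0.0 (shut) to 1.0 (fully open).
Only numpy, scipy, OpenCV 4.12 (cv2) and the standard library are available. Lean on these libraries where they do the work, as an engineer would, in place of code of your own. Each camera call takes 0.05 s, during which the arm holds its last target.

## Working session

There is one attempt and no reset: what is moved stays moved. The work goes in short steps, Python scripts to look and compute and a tool call to move; the robot and the scene stay as the last step left them, time stands still between calls to the robot, and variables do not carry over. Pictures are saved under pics/ and viewed, and the job is handed in when it is done.

Besides the shell and the picture viewer there is one more tool, called after "Call:" as name(argument=value, ...) on one line, values as JSON. send_rows: Moves the arm, as the interface text tells. Its arguments: {"type":"object","properties":{"commands":{"type":"array","items":{"type":"object","properties":{"translation":{"type":"array","items":{"type":"number"}},"rot":{"type":"array","items":{"type":"number"}},"grip":{"type":"number"}}}},"force":{"type":"number"}},"required":["commands"]}

```bash
mkdir -p pics; ls; python3 - <<'E'
from station import *
import cv2,numpy as np
print(get_obs())
for n in("top","side"):
    c=read_camera(n); cv2.imwrite(f"pics/{n}0.png",c["pixels"][:,:,::-1]); np.savez(f"{n}0.npz",**c)
    print(c["mtx"],c["extrinsics"],c.keys())
E
```

```text
pics
{'t': 0.0, 'q': array([ 1.17188165,  0.47779432,  0.02235485,  1.55645804, -0.01151136,
        1.10926658, -0.08311239]), 'joint_vel': array([ 1.09726513e-03,  9.54658155e-05, -1.57912893e-04,  6.61589571e-04,
        7.17112873e-04,  7.40050694e-04, -5.60781088e-04]), 'joint_torque': array([-8.93077813e-04, -5.96463168e+01,  1.60726983e+00, -2.81205028e+01,
        1.23990630e-02,  9.38409416e-03, -6.64696313e-05]), 'eef_pos': array([ 0.19336809, -0.64613108,  0.24732705]), 'tool_rot': array([-4.83237341e-04,  8.02098121e-01, -5.97191591e-01, -7.58065196e-04]), 'contact_force': array([ 0.2836198 ,  0.8082174 , -0.14790467]), 'torque': array([-0.00675646, -0.00061107, -0.00818573]), 'gripper_width': 0.9985816351271859}
[[491.11848494   0.         309.85459456]
 [  0.         491.11848494 198.53122768]
 [  0.           0.           1.        ]] [[ 0.00967587  0.99722539 -0.07380995  0.49559716]
 [-0.99993289  0.01011958  0.00563988  0.04969782]
 [ 0.00637116  0.07375042  0.99725638  1.16175553]
 [ 0.          0.          0.          1.        ]] dict_keys(['pixels', 'depth', 'mtx', 'extrinsics'])
[[482.44228898   0.         314.7766053 ]
 [  0.         482.44228898 194.46434766]
 [  0.           0.           1.        ]] [[-0.82696449  0.38676592 -0.4080954   0.1037726 ]
 [-0.56222986 -0.56208452  0.60659589  0.75168906]
 [ 0.00522651  0.73107668  0.68227529  0.88109974]
 [ 0.          0.          0.          1.        ]] dict_keys(['pixels', 'depth', 'mtx', 'extrinsics'])
```

View pics/top0.png

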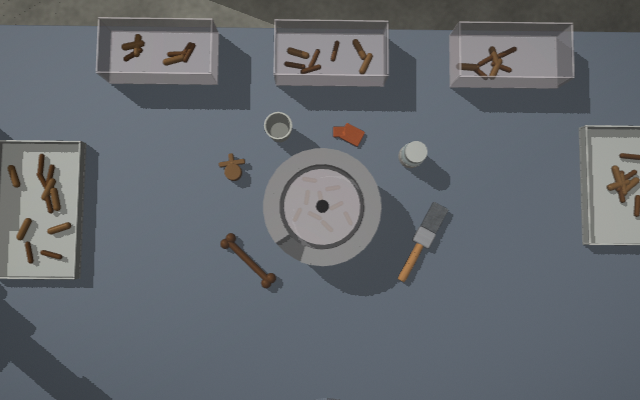

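View pics/side0.png

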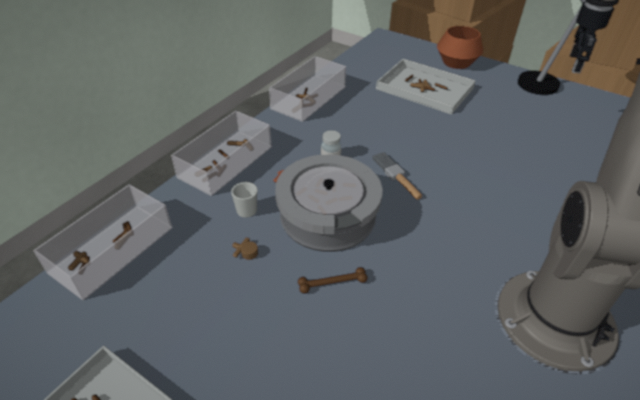

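The top view shows the drum centred near pixel (322,207), with a darker wedge in the rim near (291,246), which is probably the notch. The side view shows the same gap near (330,222). Next I'll measure both.

```bash
cat > h.py <<'E'
import numpy as np,cv2
def ld(n): return dict(np.load(n+"0.npz"))
def cast(c,uv,z):
    uv=np.atleast_2d(uv).astype(float);K=c["mtx"];E=c["extrinsics"]
    d=np.c_[(uv[:,0]-K[0,2])/K[0,0],-(uv[:,1]-K[1,2])/K[1,1],-np.ones(len(uv))]@E[:3,:3].T
    o=E[:3,3];return o+d*((z-o[2])/d[:,2])[:,None]
def cloud(c):
    h,w=c["depth"].shape;v,u=np.mgrid[:h,:w];D=c["depth"];K=c["mtx"];E=c["extrinsics"]
    p=np.stack([(u-K[0,2])/K[0,0]*D,-(v-K[1,2])/K[1,1]*D,-D],-1)
    return p@E[:3,:3].T+E[:3,3]
E
python3 - <<'E'
from h import *
from scipy.optimize import least_squares
for n in("top","side"):
    c=ld(n);P=cloud(c);D=c["depth"]
    print(n,"table z",np.median(P[...,2][(D>0)&(P[...,2]<.03)]))
    m=(D>0)&(abs(P[...,2]-.1)<.006)&(np.hypot(P[...,0]-.48,P[...,1]-.03)<.2)
    m=m.astype(np.uint8)
    _,lab,st,_=cv2.connectedComponentsWithStats(m);k=1+st[1:,4].argmax();mm=lab==k
    q=P[mm];print(len(q),"rim z",np.median(q[:,2]))
    cs,_=cv2.findContours(mm.astype(np.uint8),cv2.RETR_EXTERNAL,cv2.CHAIN_APPROX_NONE)
    e=cast(c,max(cs,key=len)[:,0],.1)[:,:2]
    f=least_squares(lambda p:np.hypot(*(e-p[:2]).T)-p[2],[.48,.03,.128],loss="soft_l1",f_scale=.002).x
    print("circle",f)
    # notch by depth and by brightness, mid-rim
    g=c["pixels"].mean(2);row=[]
    a=np.arctan2(P[...,1]-f[1],P[...,0]-f[0]);r=np.hypot(P[...,0]-f[0],P[...,1]-f[1])
    for t in range(-180,180,10):
        s=(D>0)&(r>.098)&(r<.122)&(P[...,2]>.07)&(abs((np.degrees(a)-t-5))<5)
        row.append((t+5,s.sum(),round(1000*np.median(P[...,2][s])) if s.any() else None,round(g[s].mean()) if s.any() else None))
    print(row)
    s=(D>0)&(r>.096)&(r<.124)&(P[...,2]>.07)&(P[...,2]<.0955)
    print("low px",s.sum(),P[s].mean(0),np.percentile(np.degrees(a[s]),[5,50,95]))
c=ld("top");cv2.imwrite("pics/crop.png",cv2.resize(c["pixels"][140:275,255:390,::-1],(594,594),interpolation=cv2.INTER_CUBIC))
E
```

```text
top table z -0.00032139132793529424
4733 rim z 0.09932827523708188
circle [0.5563118  0.0162796  0.12175072]
[(-175, np.int64(97), 99, 136), (-165, np.int64(99), 99, 136), (-155, np.int64(102), 100, 136), (-145, np.int64(98), 99, 136), (-135, np.int64(100), 99, 135), (-125, np.int64(97), 100, 135), (-115, np.int64(97), 100, 135), (-105, np.int64(99), 99, 135), (-95, np.int64(96), 99, 135), (-85, np.int64(98), 99, 135), (-75, np.int64(96), 99, 134), (-65, np.int64(97), 99, 134), (-55, np.int64(96), 99, 134), (-45, np.int64(95), 100, 134), (-35, np.int64(95), 100, 134), (-25, np.int64(95), 99, 134), (-15, np.int64(94), 99, 134), (-5, np.int64(101), 100, 134), (5, np.int64(92), 99, 134), (15, np.int64(96), 99, 134), (25, np.int64(95), 99, 134), (35, np.int64(93), 99, 134), (45, np.int64(96), 100, 135), (55, np.int64(97), 99, 135), (65, np.int64(96), 99, 135), (75, np.int64(96), 99, 135), (85, np.int64(100), 99, 136), (95, np.int64(95), 99, 136), (105, np.int64(101), 99, 136), (115, np.int64(98), 99, 136), (125, np.int64(100), 98, 123), (135, np.int64(98), 91, 82), (145, np.int64(99), 91
[... 788 characters left out ...]
101, 120), (-15, np.int64(36), 101, 119), (-5, np.int64(31), 101, 119), (5, np.int64(31), 101, 118), (15, np.int64(29), 102, 118), (25, np.int64(26), 101, 119), (35, np.int64(25), 101, 119), (45, np.int64(34), 100, 115), (55, np.int64(44), 100, 113), (65, np.int64(54), 100, 118), (75, np.int64(66), 99, 118), (85, np.int64(87), 99, 119), (95, np.int64(95), 98, 118), (105, np.int64(124), 99, 117), (115, np.int64(120), 100, 115), (125, np.int64(82), 101, 117), (135, np.int64(66), 101, 112), (145, np.int64(77), 93, 68), (155, np.int64(72), 93, 75), (165, np.int64(66), 95, 95), (175, np.int64(54), 101, 119)]
low px 689 [0.5207926  0.0729924  0.08684442] [-142.00820157  106.4508848   161.47177865]
```

View pics/crop.png

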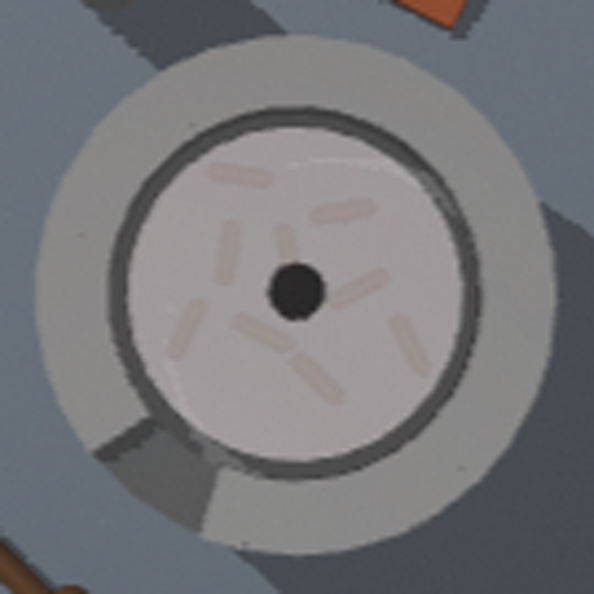

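The crop clearly shows a single notch at lower left, at about (160,470) in the crop. My search window clipped the drum and biased the circle fit, so I'll refit it.

```bash
python3 - <<'E'
from h import *
from scipy.optimize import least_squares
R={}
for n in("top","side"):
    c=ld(n);P=cloud(c);D=c["depth"]
    m=((D>0)&(abs(P[...,2]-.1)<.006)&(np.hypot(P[...,0]-.56,P[...,1]-.02)<.2)).astype(np.uint8)
    _,lab,st,_=cv2.connectedComponentsWithStats(m);mm=lab==1+st[1:,4].argmax()
    cs,_=cv2.findContours(mm.astype(np.uint8),cv2.RETR_EXTERNAL,cv2.CHAIN_APPROX_NONE)
    e=cast(c,max(cs,key=len)[:,0],.1)[:,:2]
    f=least_squares(lambda p:np.hypot(*(e-p[:2]).T)-p[2],[.55,.03,.128],loss="soft_l1",f_scale=.001).x
    print(n,"circle",f)
    r=np.hypot(P[...,0]-f[0],P[...,1]-f[1]);a=np.degrees(np.arctan2(P[...,1]-f[1],P[...,0]-f[0]))
    g=c["pixels"].mean(2)
    s=(D>0)&(r>.100)&(r<.120)&(P[...,2]>.085)&(P[...,2]<.0955)&(a>90)
    print("low",s.sum(),np.percentile(a[s],[2,5,50,95,98]),P[s].mean(0),np.median(P[s][:,2]))
# rough poses of bystanders & their heights near drum
c=ld("top");P=cloud(c);s=(P[...,2]>.006)&(c["depth"]>0)&(np.hypot(P[...,0]-.556,P[...,1]-.02)<.3)
_,lab,st,ce=cv2.connectedComponentsWithStats(s.astype(np.uint8))
for k in range(1,len(st)):
    if st[k,4]>40:
        q=P[lab==k];print(ce[k].round(),q.min(0).round(3),q.max(0).round(3))
from station import get_obs
from scipy.spatial.transform import Rotation as Ro
q=get_obs()["tool_rot"];print(Ro.from_quat(np.r_[q[1:],q[0]]).as_matrix().round(3))
E
```

```text
top circle [0.55897973 0.01773981 0.1248482 ]
low 247 [104.01558031 129.34197183 143.367701   156.68885288 157.58726603] [0.47305041 0.08369604 0.09162016] 0.09159086010273021
side circle [0.57505399 0.02844011 0.11585807]
low 137 [ 91.61606159  93.97970189 149.68009309 165.23604052 165.5949233 ] [0.49012134 0.08919076 0.09265686] 0.09295244433515959
[321.  80.] [ 0.853 -0.015  0.006] [0.856 0.048 0.082]
[277. 125.] [0.71  0.088 0.006] [0.772 0.149 0.074]
[349. 134.] [ 0.708 -0.084  0.006] [ 0.763 -0.01   0.015]
[412. 154.] [ 0.656 -0.216  0.006] [ 0.709 -0.163  0.08 ]
[321. 207.] [ 0.431 -0.109  0.007] [0.686 0.145 0.122]
[232. 167.] [0.622 0.198 0.007] [0.686 0.26  0.029]
[424. 236.] [ 0.391 -0.279  0.007] [ 0.575 -0.163  0.025]
[248. 260.] [0.374 0.122 0.006] [0.498 0.251 0.028]
[[ 0.287 -0.958 -0.001]
 [-0.958 -0.287  0.002]
 [-0.002  0.    -1.   ]]
```

Call:
send_rows(commands=[{"translation": [0,0,0],"rot": [0,0,5.34],"grip": 0},{"translation": [0,0,0],"rot": [0,0,5.34],"grip": 0},{"translation": [0,0,0],"rot": [0,0,5.34],"grip": 0},{"translation": [0,0,0],"rot": [0,0,5.34],"grip": 0},{"translation": [0,0,0],"rot": [0,0,5.34],"grip": 0}], force=20)

```text
t: 0.52
eef_pos: [0.1934, -0.6463, 0.2477]
tool_rot: [0.0, -0.641, 0.768, 0.001]
contact_force: [1.0, -1.0, -0.1]
gripper_width: 0.298
```

Call:
send_rows(commands=[{"translation": [0,0,0],"rot": [0,0,5.34],"grip": 0},{"translation": [0,0,0],"rot": [0,0,5.34],"grip": 0},{"translation": [0,0,0],"rot": [0,0,5.34],"grip": 0},{"translation": [0,0,0],"rot": [0,0,5.34],"grip": 0},{"translation": [0,0,0],"rot": [0,0,5.34],"grip": 0}])

```text
t: 0.93
eef_pos: [0.1935, -0.6463, 0.2477]
tool_rot: [0.0, -0.446, 0.895, 0.001]
contact_force: [0.4, -0.0, 0.5]
gripper_width: 0.002
```

```bash
cat > w.py <<'E'
import sys,numpy as np
from station import get_obs
from scipy.spatial.transform import Rotation as Ro
o=get_obs();q=o["tool_rot"];R=Ro.from_quat(np.r_[q[1:],q[0]]).as_matrix()
C=np.array([.559,.018])
def pt(a,z): a=np.radians(a);return np.r_[C+.11*np.array([np.cos(a),np.sin(a)]),z]
p=o["eef_pos"];print("t",round(o["t"],2),"p",p.round(4),"F",o["contact_force"].round(2),"g",round(o["gripper_width"],3),"yaw",np.degrees(np.arctan2(R[1,0],R[0,0])).round(1),"tilt",R[:2,2].round(3))
d=p[:2]-C;print("r",np.hypot(*d).round(4),"ang",np.degrees(np.arctan2(d[1],d[0])).round(1))
if len(sys.argv)>2:
    print("tool delta",(R.T@(pt(float(sys.argv[1]),float(sys.argv[2]))-p)).round(4))
E
python3 w.py 115 0.2
```

```text
t 0.93 p [ 0.1935 -0.6463  0.2477] F [ 0.38 -0.03  0.52] g 0.002 yaw -127.0 tilt [-0.     0.001]
r 0.7583 ang -118.8
tool delta [-0.8021  0.205   0.0484]
```

Call:
send_rows(commands=[{"translation": [-0.026,0.0066,0],"rot": [0,0,0],"grip": 0},{"translation": [-0.026,0.0066,0],"rot": [0,0,0],"grip": 0},{"translation": [-0.026,0.0066,0],"rot": [0,0,0],"grip": 0},{"translation": [-0.026,0.0066,0],"rot": [0,0,0],"grip": 0},{"translation": [-0.026,0.0066,0],"rot": [0,0,0],"grip": 0}])

```text
t: 1.35
eef_pos: [0.2451, -0.5212, 0.2478]
tool_rot: [-0.0, -0.448, 0.894, 0.0]
contact_force: [1.1, 0.1, 0.7]
gripper_width: -0.003
```

Call:
send_rows(commands=[{"translation": [-0.026,0.0066,0],"rot": [0,0,0],"grip": 0},{"translation": [-0.026,0.0066,0],"rot": [0,0,0],"grip": 0},{"translation": [-0.026,0.0066,0],"rot": [0,0,0],"grip": 0},{"translation": [-0.026,0.0066,0],"rot": [0,0,0],"grip": 0},{"translation": [-0.026,0.0066,0],"rot": [0,0,0],"grip": 0}])

```text
t: 1.77
eef_pos: [0.2963, -0.3974, 0.248]
tool_rot: [-0.0, -0.448, 0.894, 0.0]
contact_force: [0.3, -0.2, -0.2]
gripper_width: -0.0
```

Call:
send_rows(commands=[{"translation": [-0.026,0.0066,0],"rot": [0,0,0],"grip": 0},{"translation": [-0.026,0.0066,0],"rot": [0,0,0],"grip": 0},{"translation": [-0.026,0.0066,0],"rot": [0,0,0],"grip": 0},{"translation": [-0.026,0.0066,0],"rot": [0,0,0],"grip": 0},{"translation": [-0.026,0.0066,0],"rot": [0,0,0],"grip": 0}])

```text
t: 2.18
eef_pos: [0.3475, -0.2735, 0.2481]
tool_rot: [-0.0, -0.448, 0.894, 0.0]
contact_force: [0.6, 0.1, 0.3]
gripper_width: -0.003
```

```bash
python3 w.py 115 0.2
```

```text
t 2.18 p [ 0.3475 -0.2735  0.2481] F [0.58 0.13 0.28] g -0.003 yaw -126.7 tilt [-0.  0.]
r 0.3601 ang -126.0
tool delta [-0.4122  0.1018  0.0481]
```

Call:
send_rows(commands=[{"translation": [-0.027,0.0067,0],"rot": [0,0,0],"grip": 0},{"translation": [-0.027,0.0067,0],"rot": [0,0,0],"grip": 0},{"translation": [-0.027,0.0067,0],"rot": [0,0,0],"grip": 0},{"translation": [-0.027,0.0067,0],"rot": [0,0,0],"grip": 0},{"translation": [-0.027,0.0067,0],"rot": [0,0,0],"grip": 0}])

```text
t: 2.6
eef_pos: [0.4014, -0.1454, 0.2482]
tool_rot: [-0.0, -0.448, 0.894, 0.0]
contact_force: [1.3, 0.6, -1.0]
gripper_width: -0.002
```

Call:
send_rows(commands=[{"translation": [-0.027,0.0067,0],"rot": [0,0,0],"grip": 0},{"translation": [-0.027,0.0067,0],"rot": [0,0,0],"grip": 0},{"translation": [-0.027,0.0067,0],"rot": [0,0,0],"grip": 0},{"translation": [-0.027,0.0067,0],"rot": [0,0,0],"grip": 0},{"translation": [-0.027,0.0067,0],"rot": [0,0,0],"grip": 0}])

```text
t: 3.02
eef_pos: [0.4554, -0.0172, 0.2481]
tool_rot: [-0.0, -0.448, 0.894, 0.0]
contact_force: [0.1, -0.3, -0.1]
gripper_width: 0.003
```

Call:
send_rows(commands=[{"translation": [-0.027,0.0067,0],"rot": [0,0,0],"grip": 0},{"translation": [-0.027,0.0067,0],"rot": [0,0,0],"grip": 0},{"translation": [-0.027,0.0067,0],"rot": [0,0,0],"grip": 0},{"translation": [-0.027,0.0067,0],"rot": [0,0,0],"grip": 0},{"translation": [-0.02,0.0067,0],"rot": [0,0,0],"grip": 0}])

```text
t: 3.43
eef_pos: [0.5055, 0.1064, 0.2481]
tool_rot: [0.0, -0.449, 0.894, 0.0]
contact_force: [1.0, -0.3, 0.8]
gripper_width: 0.002
```

Call:
send_rows(commands=[{"translation": [0,0,0],"rot": [0,0,0],"grip": 0},{"translation": [0,0,0],"rot": [0,0,0],"grip": 0},{"translation": [0,0,0],"rot": [0,0,0],"grip": 0},{"translation": [0,0,0],"rot": [0,0,0],"grip": 0},{"translation": [0,0,0],"rot": [0,0,0],"grip": 0}])

```text
t: 3.85
eef_pos: [0.5048, 0.1028, 0.2482]
tool_rot: [-0.0, -0.447, 0.894, -0.0]
contact_force: [-0.1, 0.6, 0.0]
gripper_width: -0.0
```

```bash
python3 w.py 115 0.13; python3 - <<'E'
from station import *
import cv2
for n in("top","side"):
    cv2.imwrite(f"pics/{n}1.png",read_camera(n)["pixels"][:,:,::-1])
E
```

```text
t 3.85 p [0.5048 0.1028 0.2482] F [-0.1   0.56  0.01] g -0.0 yaw -126.8 tilt [-0.    -0.001]
r 0.1006 ang 122.6
tool delta [-0.0166  0.0028  0.1182]
```

View pics/side1.png

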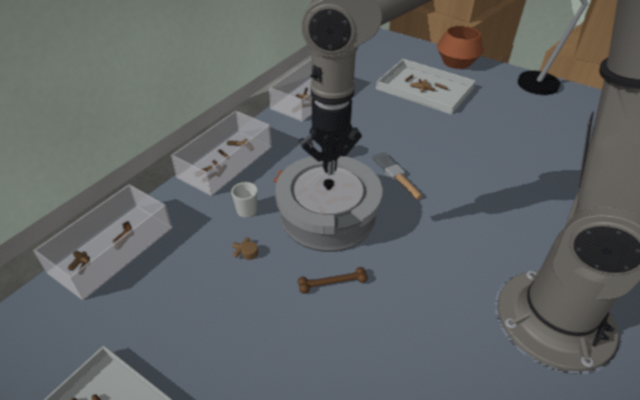

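The side view shows the closed tips above the rim side of the drum near (330,165), with nothing in the way. Now I'll move to 115° and stop 13 mm above the rim.

Call:
send_rows(commands=[{"translation": [-0.0083,0.0014,0.01],"rot": [0,0,0],"grip": 0},{"translation": [-0.0083,0.0014,0.03],"rot": [0,0,0],"grip": 0},{"translation": [0,0,0.03],"rot": [0,0,0],"grip": 0},{"translation": [0,0,0.03],"rot": [0,0,0],"grip": 0},{"translation": [0,0,0.016],"rot": [0,0,0],"grip": 0}])

```text
t: 4.37
eef_pos: [0.511, 0.1191, 0.1286]
tool_rot: [-0.002, -0.448, 0.894, 0.001]
contact_force: [-0.2, 0.1, -0.6]
gripper_width: -0.0
```

Call:
send_rows(commands=[{"translation": [0,0,0],"rot": [0,0,0],"grip": 0},{"translation": [0,0,0],"rot": [0,0,0],"grip": 0},{"translation": [0,0,0.001],"rot": [0,0,0],"grip": 0},{"translation": [0,0,0.001],"rot": [0,0,0],"grip": 0},{"translation": [0,0,0],"rot": [0,0,0],"grip": 0}])

```text
t: 4.78
eef_pos: [0.5136, 0.1194, 0.1314]
tool_rot: [0.001, -0.448, 0.894, -0.0]
contact_force: [0.6, 0.1, 0.2]
gripper_width: 0.0
```

```bash
python3 w.py 115 0.117
```

```text
t 4.78 p [0.5136 0.1194 0.1314] F [0.6  0.05 0.15] g 0.0 yaw -126.7 tilt [0.002 0.001]
r 0.1111 ang 114.1
tool delta [ 0.002  -0.0002  0.0144]
```

Call:
send_rows(commands=[{"translation": [0,0,0.003],"rot": [0,0,0],"grip": 0},{"translation": [0,0,0.003],"rot": [0,0,0],"grip": 0},{"translation": [0,0,0.002],"rot": [0,0,0],"grip": 0},{"translation": [0,0,0],"rot": [0,0,0],"grip": 0},{"translation": [0,0,0],"rot": [0,0,0],"grip": 0}])

```text
t: 5.2
eef_pos: [0.5126, 0.119, 0.1221]
tool_rot: [-0.0, -0.448, 0.894, 0.0]
contact_force: [0.8, 0.1, -0.3]
gripper_width: -0.002
```

Call:
send_rows(commands=[{"translation": [0,0,0.0005],"rot": [0,0,0],"grip": 0},{"translation": [0,0,0.0005],"rot": [0,0,0],"grip": 0},{"translation": [0,0,0.0005],"rot": [0,0,0],"grip": 0},{"translation": [0,0,0],"rot": [0,0,0],"grip": 0},{"translation": [0,0,0],"rot": [0,0,0],"grip": 0}])

```text
t: 5.62
eef_pos: [0.5127, 0.1191, 0.1208]
tool_rot: [0.0, -0.448, 0.894, 0.0]
contact_force: [0.7, -0.7, 0.4]
gripper_width: 0.003
```

Call:
send_rows(commands=[{"translation": [0,0,0.0005],"rot": [0,0,0],"grip": 0},{"translation": [0,0,0.0005],"rot": [0,0,0],"grip": 0},{"translation": [0,0,0.0005],"rot": [0,0,0],"grip": 0},{"translation": [0,0,0],"rot": [0,0,0],"grip": 0},{"translation": [0,0,0],"rot": [0,0,0],"grip": 0}])

```text
t: 6.03
eef_pos: [0.5127, 0.1191, 0.1193]
tool_rot: [-0.0, -0.448, 0.894, -0.0]
contact_force: [0.7, -0.2, -0.2]
gripper_width: 0.001
```

Call:
send_rows(commands=[{"translation": [0,0,0.0005],"rot": [0,0,0],"grip": 0},{"translation": [0,0,0.0005],"rot": [0,0,0],"grip": 0},{"translation": [0,0,0],"rot": [0,0,0],"grip": 0},{"translation": [0,0,0],"rot": [0,0,0],"grip": 0},{"translation": [0,0,0],"rot": [0,0,0],"grip": 0}])

```text
t: 6.45
eef_pos: [0.5127, 0.1191, 0.1183]
tool_rot: [-0.0, -0.448, 0.894, -0.0]
contact_force: [1.4, 0.3, 0.6]
gripper_width: -0.001
```

Call:
send_rows(commands=[{"translation": [0,0,0.0005],"rot": [0,0,0],"grip": 0},{"translation": [0,0,0],"rot": [0,0,0],"grip": 0},{"translation": [0,0,0],"rot": [0,0,0],"grip": 0},{"translation": [0,0,0],"rot": [0,0,0],"grip": 0},{"translation": [0,0,0],"rot": [0,0,0],"grip": 0}])

```text
t: 6.87
eef_pos: [0.5127, 0.1191, 0.1178]
tool_rot: [0.0, -0.448, 0.894, -0.0]
contact_force: [0.2, -0.1, -0.8]
gripper_width: -0.002
```

Call:
send_rows(commands=[{"translation": [0,0,0.0005],"rot": [0,0,0],"grip": 0},{"translation": [0,0,0],"rot": [0,0,0],"grip": 0},{"translation": [0,0,0],"rot": [0,0,0],"grip": 0},{"translation": [0,0,0],"rot": [0,0,0],"grip": 0},{"translation": [0,0,0],"rot": [0,0,0],"grip": 0}])

```text
t: 7.28
eef_pos: [0.5128, 0.1191, 0.1173]
tool_rot: [0.0, -0.448, 0.894, -0.0]
contact_force: [0.7, 0.5, -0.4]
gripper_width: 0.003
```

Call:
send_rows(commands=[{"translation": [0,0,0.0005],"rot": [0,0,0],"grip": 0},{"translation": [0,0,0],"rot": [0,0,0],"grip": 0},{"translation": [0,0,0],"rot": [0,0,0],"grip": 0},{"translation": [0,0,0],"rot": [0,0,0],"grip": 0},{"translation": [0,0,0],"rot": [0,0,0],"grip": 0}])

```text
t: 7.7
eef_pos: [0.5128, 0.1191, 0.1171]
tool_rot: [0.0, -0.448, 0.894, -0.0]
contact_force: [-1.6, 0.6, 5.9]
gripper_width: 0.002
```

Contact at TCP z = 117.1 mm, which puts the tips at 100 mm as it should. Now I'll ease off slightly and slide along the arc.

Call:
send_rows(commands=[{"translation": [0,0,-0.00015],"rot": [0,0,0],"grip": 0},{"translation": [0.0025,0.0009,0],"rot": [0,0,0],"grip": 0},{"translation": [0.0025,0.0009,0],"rot": [0,0,0],"grip": 0},{"translation": [0.0025,0.0009,0],"rot": [0,0,0],"grip": 0},{"translation": [0.0025,0.0008,0],"rot": [0,0,0],"grip": 0}])

```text
t: 8.12
eef_pos: [0.5041, 0.1133, 0.1171]
tool_rot: [0.001, -0.448, 0.894, -0.0]
contact_force: [0.7, 0.4, 3.1]
gripper_width: 0.0
```

Call:
send_rows(commands=[{"translation": [0.0018,0.0007,0],"rot": [0,0,0],"grip": 0},{"translation": [0.0018,0.0007,0],"rot": [0,0,0],"grip": 0},{"translation": [0.0018,0.0007,0],"rot": [0,0,0],"grip": 0},{"translation": [0.0018,0.0007,0],"rot": [0,0,0],"grip": 0},{"translation": [0.0018,0.0006,0],"rot": [0,0,0],"grip": 0}])

```text
t: 8.53
eef_pos: [0.496, 0.1081, 0.1171]
tool_rot: [0.0, -0.448, 0.894, -0.0]
contact_force: [1.6, 2.1, 3.2]
gripper_width: -0.002
```

```bash
python3 w.py 130 0.117
```

```text
t 8.53 p [0.496  0.1081 0.1171] F [1.59 2.09 3.2 ] g -0.002 yaw -126.7 tilt [0.001 0.   ]
r 0.11 ang 125.0
tool delta [0.0093 0.0026 0.0001]
```

Call:
send_rows(commands=[{"translation": [0.0019,0.0005,0],"rot": [0,0,0],"grip": 0},{"translation": [0.0019,0.0005,0],"rot": [0,0,0],"grip": 0},{"translation": [0.0019,0.0005,0],"rot": [0,0,0],"grip": 0},{"translation": [0.0019,0.0005,0],"rot": [0,0,0],"grip": 0},{"translation": [0.0017,0.0006,0],"rot": [0,0,0],"grip": 0}])

```text
t: 8.95
eef_pos: [0.4883, 0.1021, 0.1171]
tool_rot: [0.0, -0.448, 0.894, -0.0]
contact_force: [2.8, 1.6, 3.2]
gripper_width: 0.002
```

Call:
send_rows(commands=[{"translation": [0.0019,0.0004,0],"rot": [0,0,0],"grip": 0},{"translation": [0.0019,0.0004,0],"rot": [0,0,0],"grip": 0},{"translation": [0.0019,0.0004,0],"rot": [0,0,0],"grip": 0},{"translation": [0.0019,0.0003,0],"rot": [0,0,0],"grip": 0},{"translation": [0.0018,0.0003,0],"rot": [0,0,0],"grip": 0}])

```text
t: 9.37
eef_pos: [0.4795, 0.0946, 0.1162]
tool_rot: [-0.002, -0.448, 0.894, 0.0]
contact_force: [-0.9, 0.3, -0.2]
gripper_width: 0.001
```

Call:
send_rows(commands=[{"translation": [0.0019,0.0002,0],"rot": [0,0,0],"grip": 0},{"translation": [0.0019,0.0002,0],"rot": [0,0,0],"grip": 0},{"translation": [0.0019,0.0002,0],"rot": [0,0,0],"grip": 0},{"translation": [0.002,0.0002,0],"rot": [0,0,0],"grip": 0},{"translation": [0,0,0],"rot": [0,0,0],"grip": 0}])

```text
t: 9.78
eef_pos: [0.4754, 0.0894, 0.1168]
tool_rot: [-0.0, -0.448, 0.894, -0.0]
contact_force: [-0.3, 0.6, -0.2]
gripper_width: 0.003
```

```bash
python3 w.py 143.3 0.117
```

```text
t 9.78 p [0.4754 0.0894 0.1168] F [-0.32  0.57 -0.18] g 0.003 yaw -126.8 tilt [-0.001 -0.   ]
r 0.11 ang 139.5
tool delta [ 0.0073  0.0002 -0.0002]
```

The support vanished at about 136°, which is where the camera put the notch edge. Now I'll centre the tips over the plate.

Call:
send_rows(commands=[{"translation": [0.0025,0.0001,0],"rot": [0,0,0],"grip": 0},{"translation": [0.0025,0.0001,0],"rot": [0,0,0],"grip": 0},{"translation": [0.0023,0,0],"rot": [0,0,0],"grip": 0},{"translation": [0,0,0],"rot": [0,0,0],"grip": 0},{"translation": [0,0,0],"rot": [0,0,0],"grip": 0}])

```text
t: 10.2
eef_pos: [0.4713, 0.0841, 0.117]
tool_rot: [0.0, -0.448, 0.894, -0.0]
contact_force: [0.5, -0.8, 0.1]
gripper_width: -0.004
```

Call:
send_rows(commands=[{"translation": [0,0,0.0015],"rot": [0,0,0],"grip": 0},{"translation": [0,0,0.0015],"rot": [0,0,0],"grip": 0},{"translation": [0,0,0.0015],"rot": [0,0,0],"grip": 0},{"translation": [0,0,0.0015],"rot": [0,0,0],"grip": 0},{"translation": [0,0,0],"rot": [0,0,0],"grip": 0}])

```text
t: 10.62
eef_pos: [0.4712, 0.0843, 0.1106]
tool_rot: [-0.0, -0.448, 0.894, 0.0]
contact_force: [0.5, 0.3, -0.3]
gripper_width: 0.005
```

Call:
send_rows(commands=[{"translation": [0,0,0.0005],"rot": [0,0,0],"grip": 0},{"translation": [0,0,0.0005],"rot": [0,0,0],"grip": 0},{"translation": [0,0,0.0005],"rot": [0,0,0],"grip": 0},{"translation": [0,0,0.0005],"rot": [0,0,0],"grip": 0},{"translation": [0,0,0.0005],"rot": [0,0,0],"grip": 0}])

```text
t: 11.03
eef_pos: [0.4714, 0.0843, 0.1088]
tool_rot: [0.0, -0.448, 0.894, -0.0]
contact_force: [-1.7, -0.2, 6.9]
gripper_width: -0.002
```

```bash
python3 w.py 143.3 0.101
```

```text
t 11.03 p [0.4714 0.0843 0.1088] F [-1.73 -0.17  6.94] g -0.002 yaw -126.7 tilt [ 0. -0.]
r 0.1098 ang 142.9
tool delta [0.0008 0.0002 0.0078]
```

Contact with the plate came at z = 109 mm, as expected. Now I'll press slowly.

Call:
send_rows(commands=[{"translation": [0,0,0.0007],"rot": [0,0,0],"grip": 0},{"translation": [0,0,0.0007],"rot": [0,0,0],"grip": 0},{"translation": [0,0,0.0007],"rot": [0,0,0],"grip": 0},{"translation": [0,0,0.0007],"rot": [0,0,0],"grip": 0},{"translation": [0,0,0.0007],"rot": [0,0,0],"grip": 0}])

```text
t: 11.45
eef_pos: [0.4714, 0.0843, 0.1054]
tool_rot: [0.0, -0.448, 0.894, -0.0]
contact_force: [-2.1, 0.6, 5.5]
gripper_width: -0.002
```

Call:
send_rows(commands=[{"translation": [0,0,0.0007],"rot": [0,0,0],"grip": 0},{"translation": [0,0,0.0007],"rot": [0,0,0],"grip": 0},{"translation": [0,0,0.0006],"rot": [0,0,0],"grip": 0},{"translation": [0,0,0.0006],"rot": [0,0,0],"grip": 0},{"translation": [0,0,0],"rot": [0,0,0],"grip": 0}])

```text
t: 11.87
eef_pos: [0.4714, 0.0843, 0.1028]
tool_rot: [0.0, -0.448, 0.894, -0.0]
contact_force: [-1.0, -0.7, 3.7]
gripper_width: -0.002
```

```bash
python3 w.py 143.3 0.101
```

```text
t 11.87 p [0.4714 0.0843 0.1028] F [-1.01 -0.71  3.67] g -0.002 yaw -126.7 tilt [ 0. -0.]
r 0.1098 ang 142.9
tool delta [0.0008 0.0002 0.0018]
```

Call:
send_rows(commands=[{"translation": [0,0,0.0004],"rot": [0,0,0],"grip": 0},{"translation": [0,0,0.0004],"rot": [0,0,0],"grip": 0},{"translation": [0,0,0.0004],"rot": [0,0,0],"grip": 0},{"translation": [0,0,0.0003],"rot": [0,0,0],"grip": 0},{"translation": [0,0,0],"rot": [0,0,0],"grip": 0}])

```text
t: 12.28
eef_pos: [0.4714, 0.0843, 0.1013]
tool_rot: [0.0, -0.448, 0.894, -0.0]
contact_force: [-1.1, 0.2, 5.2]
gripper_width: -0.001
```

Call:
send_rows(commands=[{"translation": [0,0,0.0003],"rot": [0,0,0],"grip": 0},{"translation": [0,0,0.0002],"rot": [0,0,0],"grip": 0},{"translation": [0,0,0],"rot": [0,0,0],"grip": 0},{"translation": [0,0,0],"rot": [0,0,0],"grip": 0},{"translation": [0,0,0],"rot": [0,0,0],"grip": 0}])

```text
t: 12.7
eef_pos: [0.4714, 0.0843, 0.101]
tool_rot: [0.0, -0.448, 0.894, -0.0]
contact_force: [-2.0, 0.1, 8.7]
gripper_width: 0.002
```

Call:
send_rows(commands=[{"translation": [0,0,0.0002],"rot": [0,0,0],"grip": 0},{"translation": [0,0,0],"rot": [0,0,0],"grip": 0},{"translation": [0,0,0],"rot": [0,0,0],"grip": 0},{"translation": [0,0,0],"rot": [0,0,0],"grip": 0},{"translation": [0,0,0],"rot": [0,0,0],"grip": 0}])

```text
t: 13.12
eef_pos: [0.4714, 0.0843, 0.101]
tool_rot: [0.0, -0.448, 0.894, -0.0]
contact_force: [-3.1, -0.7, 10.8]
gripper_width: 0.0
```

Call:
send_rows(commands=[{"translation": [0,0,0.0001],"rot": [0,0,0],"grip": 0},{"translation": [0,0,0],"rot": [0,0,0],"grip": 0},{"translation": [0,0,0],"rot": [0,0,0],"grip": 0},{"translation": [0,0,0],"rot": [0,0,0],"grip": 0},{"translation": [0,0,0],"rot": [0,0,0],"grip": 0}])

```text
t: 13.53
eef_pos: [0.4714, 0.0843, 0.101]
tool_rot: [0.0, -0.448, 0.894, -0.0]
contact_force: [-3.8, -0.5, 11.8]
gripper_width: -0.0
```

The plate has bottomed: z holds at 101.0 mm while the force climbs to 12 N. Lifting straight up now, then away.

Call:
send_rows(commands=[{"translation": [0,0,-0.002],"rot": [0,0,0],"grip": 0},{"translation": [0,0,-0.006],"rot": [0,0,0],"grip": 0},{"translation": [0,0,-0.012],"rot": [0,0,0],"grip": 0},{"translation": [0,0,-0.02],"rot": [0,0,0],"grip": 0},{"translation": [0,0,-0.025],"rot": [0,0,0],"grip": 0}])

```text
t: 13.95
eef_pos: [0.4703, 0.084, 0.1649]
tool_rot: [-0.001, -0.448, 0.894, 0.0]
contact_force: [0.7, 0.0, -0.0]
gripper_width: 0.003
```

Call:
send_rows(commands=[{"translation": [0,0,-0.025],"rot": [0,0,0],"grip": 0},{"translation": [0,0,-0.025],"rot": [0,0,0],"grip": 0},{"translation": [0,0,-0.02],"rot": [0,0,0],"grip": 0},{"translation": [0,0,-0.01],"rot": [0,0,0],"grip": 0},{"translation": [0,0,0],"rot": [0,0,0],"grip": 0}])

```text
t: 14.37
eef_pos: [0.4726, 0.0846, 0.2473]
tool_rot: [0.002, -0.448, 0.894, -0.001]
contact_force: [-0.4, 0.3, -0.7]
gripper_width: 0.002
```

Call:
send_rows(commands=[{"translation": [0.02,0,0],"rot": [0,0,0],"grip": 0},{"translation": [0.025,0,0],"rot": [0,0,0],"grip": 0},{"translation": [0.025,0,0],"rot": [0,0,0],"grip": 0},{"translation": [0.025,0,0],"rot": [0,0,0],"grip": 0},{"translation": [0.025,-0.005,0],"rot": [0,0,0],"grip": 0}])

```text
t: 14.78
eef_pos: [0.4014, -0.0154, 0.2435]
tool_rot: [-0.001, -0.449, 0.894, 0.001]
contact_force: [-0.0, -1.5, 0.4]
gripper_width: -0.001
```

Call:
send_rows(commands=[{"translation": [0.025,-0.008,0],"rot": [0,0,0],"grip": 0},{"translation": [0.025,-0.008,0],"rot": [0,0,0],"grip": 0},{"translation": [0.025,-0.008,0],"rot": [0,0,0],"grip": 0},{"translation": [0.025,-0.008,0],"rot": [0,0,0],"grip": 0},{"translation": [0.025,-0.008,0],"rot": [0,0,0],"grip": 0}])

```text
t: 15.2
eef_pos: [0.3594, -0.14, 0.2437]
tool_rot: [-0.001, -0.448, 0.894, 0.001]
contact_force: [0.5, 0.7, 0.6]
gripper_width: -0.0
```

Call:
send_rows(commands=[{"translation": [0.025,-0.008,0],"rot": [0,0,0],"grip": 0},{"translation": [0.025,-0.008,0],"rot": [0,0,0],"grip": 0},{"translation": [0.02,-0.008,0],"rot": [0,0,0],"grip": 0},{"translation": [0.01,0,0],"rot": [0,0,0],"grip": 0},{"translation": [0,0,0],"rot": [0,0,0],"grip": 0}])

```text
t: 15.62
eef_pos: [0.3302, -0.219, 0.2436]
tool_rot: [-0.001, -0.446, 0.895, 0.001]
contact_force: [0.2, 0.7, -0.4]
gripper_width: -0.0
```

```bash
python3 w.py; python3 - <<'E'
from station import *
from h import *
for n in("top","side"):
    c=read_camera(n);cv2.imwrite(f"pics/{n}2.png",c["pixels"][:,:,::-1])
    b=ld(n);P=cloud(c);Q=cloud(b)
    r=np.hypot(P[...,0]-.559,P[...,1]-.018)
    for nm,s in(("lid",(r<.07)&(r>.03)&(P[...,2]>.06)),("knob",(r<.009)&(P[...,2]>.09))):
        print(n,nm,np.median(P[s][:,2]),"before",np.median(Q[s][:,2]))
    a=np.degrees(np.arctan2(P[...,1]-.018,P[...,0]-.559));s=(r>.1)&(r<.12)&(a>135)&(a<152)&(P[...,2]>.06)
    print("plate",np.median(P[s][:,2]),"before",np.median(Q[s][:,2]))
    if n=="top":
        s=(P[...,2]>.006)&(c["depth"]>0)&(r<.3)
        _,lab,st,ce=cv2.connectedComponentsWithStats(s.astype(np.uint8))
        for k in range(1,len(st)):
            if st[k,4]>40:
                q=P[lab==k];print(ce[k].round(),q.min(0).round(3),q.max(0).round(3))
E
```

```text
t 15.62 p [ 0.3302 -0.219   0.2436] F [ 0.25  0.71 -0.43] g -0.0 yaw -127.0 tilt [-0.003  0.001]
r 0.3294 ang -134.0
top lid 0.11641743404585769 before 0.09637252950433361
top knob 0.13754549272324357 before 0.11713423005041856
plate 0.08311572914438448 before 0.09165564765428624
[322.  79.] [ 0.853 -0.035  0.006] [0.858 0.069 0.083]
[277. 125.] [0.71  0.088 0.006] [0.773 0.149 0.074]
[349. 134.] [ 0.71  -0.082  0.006] [ 0.763 -0.01   0.015]
[412. 154.] [ 0.656 -0.216  0.008] [ 0.709 -0.164  0.08 ]
[321. 207.] [ 0.431 -0.109  0.066] [0.686 0.146 0.142]
[232. 167.] [0.622 0.199 0.007] [0.69  0.26  0.028]
[424. 236.] [ 0.391 -0.279  0.006] [ 0.575 -0.163  0.028]
[247. 260.] [0.375 0.122 0.009] [0.498 0.251 0.028]
[491. 349.] [ 0.318 -0.219  0.279] [ 0.391 -0.161  0.62 ]
side lid 0.1179228149704909 before 0.09817146633913748
side knob 0.13843822128874006 before 0.09879054738362081
plate 0.08496262724057324 before 0.09328786206072781
```

View pics/side2.png

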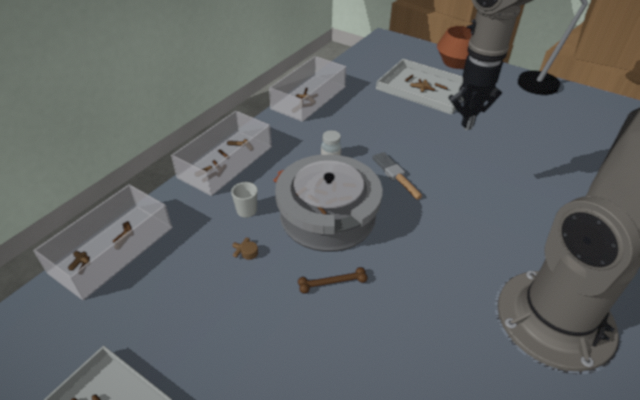

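View pics/top2.png

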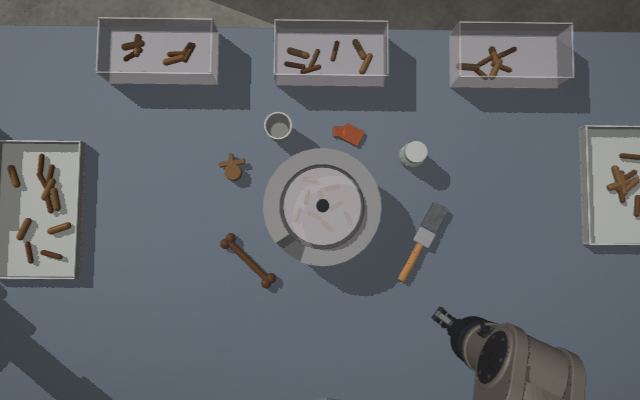

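The lid is up 20 mm around (328,180) in the side view. The plate is down about 8 mm, nothing else has moved, and the arm is clear, with the gripper near (440,320) in the top view.

```bash
python3 -c "
from station import *
print(hand_in())"
```

```text
the job is handed in; nothing more can be done
None
```

The drum is open: the lid rose and was still up when I handed the job in, about 16 s into the run.

- **Finding the notch:** With closed fingertips I felt along the rim at about 3 N, after a first touch of 6 N. The support dropped away at about 136° round the rim, where the camera had put the notch edge.
- **Pressing the plate:** I pressed it until it stopped. The fingertip height held at 16 mm below the rim while the force rose from about 9 to 12 N. I then lifted straight up and moved clear.
- **Last checks:** By depth readings from both cameras, the lid is up 20 mm and the plate is down about 8.5 mm. From the top camera, the objects around the drum are where they were to within a few mm, which is the measuring noise. The force on the tool read about zero.
- **Checks that disagreed:** My first circle fits for the drum came out too small, with a radius of 113–125 mm instead of 128 mm. I used the drum's outline from the depth image instead, and the touch contacts agreed with it.

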